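Count three lozenges into a tub, snap its cap on and keep it pressed

TASK

Pack the order: put exactly three of the round lozenges from the steel tray into the small open tub, leaving the fourth round one and the two bar-shaped ones on the tray and everything else where it stands. Then set the small black cap on the tub and press it straight down, through the click and on until it is fully home and level. Finish while still holding it down with a firm, steady push of about a kilogram (10 N), so that the seal inside takes; do not let go at the end.

Things in the scene. Friction and masses are not known exactly. Their poses are not given: they have to be found in the camera images.
- tray: Flat steel tray, 220 mm (its x) by 160 mm (its y), fixed for the job; floor 3 mm above the counter, rim 6 mm above the counter. Origin: centre of its underside. Six brown lozenges lie flat on it, well apart (centres at least 55 mm): four round, two bars.
- round1_center (a point): Round brown hard lozenge, a disc 26 mm across and 12 mm thick, 11 g, lying flat on the tray at the start. This point is its centre, 6 mm above its underside.
- round2_center (a point): Round brown hard lozenge, a disc 26 mm across and 12 mm thick, 11 g, lying flat on the tray at the start. This point is its centre, 6 mm above its underside.
- round3_center (a point): Round brown hard lozenge, a disc 26 mm across and 12 mm thick, 11 g, lying flat on the tray at the start. This point is its centre, 6 mm above its underside.
- round4_center (a point): Round brown hard lozenge, a disc 26 mm across and 12 mm thick, 11 g, lying flat on the tray at the start. This point is its centre, 6 mm above its underside.
- bar1_center (a point): Bar-shaped brown lozenge, 44 mm long (its x), 16 mm wide, 12 mm thick, lying flat; not part of the order, stays on the tray. This point is its centre.
- bar2_center (a point): Bar-shaped brown lozenge, 44 mm long (its x), 16 mm wide, 12 mm thick, lying flat; not part of the order, stays on the tray. This point is its centre.
- tub: Small open white plastic tub, loose, upright on the counter, 0.1 to 0.16 kg. Body 60 mm across up to 46 mm height, then a shoulder up to 53 mm, then the neck: 48 mm across outside, 42 mm inside (the mouth), rim at 70 mm. A round snap bead, 53 mm across, runs round the neck at 64 mm height. Floor 4 mm thick. Origin: centre of its underside, z up.
- tub_mouth (a point): Centre of the small tub's mouth, at rim height, 70 mm above its underside.
- cap_center (a point): The small tub's black snap cap, 62 mm across, 18 mm high, ribbed skirt, lying on the counter open side down (the way it goes on). This point is its centre, 9 mm above its lower edge; z up. Top plate 3 mm thick. Inside the skirt, six springy tongues catch under the tub's neck bead. Home: centre 64 mm above the tub's underside, cap top at 73 mm.
- cap: The same cap, origin at the centre of its lower edge. Set on the neck it first rests on the bead with its centre about 71 mm above the tub's underside. Pushed down it resists with 5 to 10 N (one side may click before the other), clicks over the bead some 3 to 4 mm lower (the force drops to nothing), goes on freely and is solid once home. Push it while gripping its skirt, or with closed fingers on the middle of its top.
- big_tub: Larger white tub, shut with its black cap, 84 mm across, 96 mm tall. Origin: centre of its underside. Stays where it is.
- big_cap: Loose larger black cap, 84 mm across, 20 mm high, too big for the small tub. Origin: centre of its underside. Stays where it is.
- label_roll: Paper label roll standing flat, 68 mm across, 28 mm high. Origin: centre of its underside. Stays where it is.
- scoop: Wooden-handled steel scoop, 190 mm long, lying behind the tubs and the tray, across. Stays where it is.

How it is judged:
On the way, in this order (a step that is already met when the one before it is completed fails the run):
1. exactly three round lozenges are in the tub, the fourth on the tray, the tub not yet capped ((((z of round1_center in the frame of tray between 0.004 and 0.02 m and x of round1_center in the frame of tray between -0.108 and 0.108 m and y of round1_center in the frame of tray between -0.078 and 0.078 m) and (horizontal distance between round2_center and tub below 0.028 m and z of round2_center in the frame of tub between 0.004 and 0.064 m) and (horizontal distance between round3_center and tub below 0.028 m and z of round3_center in the frame of tub between 0.004 and 0.064 m) and (horizontal distance between round4_center and tub below 0.028 m and z of round4_center in the frame of tub between 0.004 and 0.064 m)) or ((z of round2_center in the frame of tray between 0.004 and 0.02 m and x of round2_center in the frame of tray between -0.108 and 0.108 m and y of round2_center in the frame of tray between -0.078 and 0.078 m) and (horizontal distance between round1_center and tub below 0.028 m and z of round1_center in the frame of tub between 0.004 and 0.064 m) and (horizontal distance between round3_center and tub below 0.028 m and z of round3_center in the frame of tub between 0.004 and 0.064 m) and (horizontal distance between round4_center and tub below 0.028 m and z of round4_center in the frame of tub between 0.004 and 0.064 m)) or ((z of round3_center in the frame of tray between 0.004 and 0.02 m and x of round3_center in the frame of tray between -0.108 and 0.108 m and y of round3_center in the frame of tray between -0.078 and 0.078 m) and (horizontal distance between round1_center and tub below 0.028 m and z of round1_center in the frame of tub between 0.004 and 0.064 m) and (horizontal distance between round2_center and tub below 0.028 m and z of round2_center in the frame of tub between 0.004 and 0.064 m) and (horizontal distance between round4_center and tub below 0.028 m and z of round4_center in the frame of tub between 0.004 and 0.064 m)) or ((z of round4_center in the frame of tray between 0.004 and 0.02 m and x of round4_center in the frame of tray between -0.108 and 0.108 m and y of round4_center in the frame of tray between -0.078 and 0.078 m) and (horizontal distance between round1_center and tub below 0.028 m and z of round1_center in the frame of tub between 0.004 and 0.064 m) and (horizontal distance between round2_center and tub below 0.028 m and z of round2_center in the frame of tub between 0.004 and 0.064 m) and (horizontal distance between round3_center and tub below 0.028 m and z of round3_center in the frame of tub between 0.004 and 0.064 m))) and distance between cap_center and tub_mouth above 0.04 m), for 0.2 s.
2. the cap has clicked over the bead and is home and level on the tub (z of cap_center in the frame of tub between 0.06 and 0.0655 m and horizontal distance between cap_center and tub_mouth below 0.004 m and angle between the z axis of cap_center and the z axis of tub, either way round below 0.06 rad), for 0.2 s.
At the end, for the whole second after the job is handed in: Three round lozenges in the tub, the other three on the tray; cap home (centre under 65.5 mm above the tub's underside, 4 mm off axis, 0.06 rad at most); tub upright; fingers still on the cap, pushing so that the tub bears on the counter with over 7 N (own weight 2 N) through the last second (all of step 2 and (((z of round1_center in the frame of tray between 0.004 and 0.02 m and x of round1_center in the frame of tray between -0.108 and 0.108 m and y of round1_center in the frame of tray between -0.078 and 0.078 m) and (horizontal distance between round2_center and tub below 0.028 m and z of round2_center in the frame of tub between 0.004 and 0.064 m) and (horizontal distance between round3_center and tub below 0.028 m and z of round3_center in the frame of tub between 0.004 and 0.064 m) and (horizontal distance between round4_center and tub below 0.028 m and z of round4_center in the frame of tub between 0.004 and 0.064 m)) or ((z of round2_center in the frame of tray between 0.004 and 0.02 m and x of round2_center in the frame of tray between -0.108 and 0.108 m and y of round2_center in the frame of tray between -0.078 and 0.078 m) and (horizontal distance between round1_center and tub below 0.028 m and z of round1_center in the frame of tub between 0.004 and 0.064 m) and (horizontal distance between round3_center and tub below 0.028 m and z of round3_center in the frame of tub between 0.004 and 0.064 m) and (horizontal distance between round4_center and tub below 0.028 m and z of round4_center in the frame of tub between 0.004 and 0.064 m)) or ((z of round3_center in the frame of tray between 0.004 and 0.02 m and x of round3_center in the frame of tray between -0.108 and 0.108 m and y of round3_center in the frame of tray between -0.078 and 0.078 m) and (horizontal distance between round1_center and tub below 0.028 m and z of round1_center in the frame of tub between 0.004 and 0.064 m) and (horizontal distance between round2_center and tub below 0.028 m and z of round2_center in the frame of tub between 0.004 and 0.064 m) and (horizontal distance between round4_center and tub below 0.028 m and z of round4_center in the frame of tub between 0.004 and 0.064 m)) or ((z of round4_center in the frame of tray between 0.004 and 0.02 m and x of round4_center in the frame of tray between -0.108 and 0.108 m and y of round4_center in the frame of tray between -0.078 and 0.078 m) and (horizontal distance between round1_center and tub below 0.028 m and z of round1_center in the frame of tub between 0.004 and 0.064 m) and (horizontal distance between round2_center and tub below 0.028 m and z of round2_center in the frame of tub between 0.004 and 0.064 m) and (horizontal distance between round3_center and tub below 0.028 m and z of round3_center in the frame of tub between 0.004 and 0.064 m))) and z of bar1_center in the frame of tray between 0.004 and 0.02 m and x of bar1_center in the frame of tray between -0.108 and 0.108 m and y of bar1_center in the frame of tray between -0.078 and 0.078 m and z of bar2_center in the frame of tray between 0.004 and 0.02 m and x of bar2_center in the frame of tray between -0.108 and 0.108 m and y of bar2_center in the frame of tray between -0.078 and 0.078 m and angle between tub's own z axis and vertical below 0.06 rad and contact force between cap and the fingers above 3 N and contact force between tub and table above 7 N); the arm keeps its last pose, push and grip.
It fails at once if the big tub is pushed out of its place (more than 30 mm) (distance of big_tub from where it was at the start of the episode above 0.03 m).
It fails at once if the big cap is pushed out of its place (more than 30 mm) (distance of big_cap from where it was at the start of the episode above 0.03 m).
It fails at once if the label roll is pushed out of its place (more than 30 mm) (distance of label_roll from where it was at the start of the episode above 0.03 m).
It fails at once if the scoop is pushed out of its place (more than 30 mm) (distance of scoop from where it was at the start of the episode above 0.03 m).
It also fails if it takes over 70 s, if anything falls off the work surface, if the arm or the gripper's body presses on something with over 40 N, if the wrist force passes 120 N, or if a joint passes its speed limit or range.

ROBOT

A 6-joint arm with a two-finger parallel gripper is mounted at the origin on the work surface. World frame = base frame: x ahead of the robot, y to its left, z up, the work surface at z = 0. Lengths are in m, angles in rad, forces in N, time in s.
With the tool pointing down it reaches from about 0.375 to 0.9 m from the base axis. Payload 3.1 kg.
Tool frame: the origin (TCP) lies at the very end of the fingers, on their centre line; the grasp point (between the pads) lies 19 mm behind it (manip.tcp_to_grasp is the distance from the TCP to the grasp point, in m); z points along the fingers, y is the line along which they close (so a half turn about z gives the same grasp; the last joint's range is limited). The gripper opens to 85 mm and grips with 20 to 120 N. Pads are 22 mm wide; open, the fingers measure 114 mm over their backs; the gripper's body (76 mm by 85 mm) begins 54 mm behind the grasp point. The pads swing forward as they close: fully open they stand 13 mm farther back than shut.
Start: joints at [0.986, 0.527, 1.433, -0, 1.181, -0.178], TCP at [0.247, 0.574, 0.205] pointing down, gripper open.
Joint ranges: [-3.08, 3.08], [-0.75, 2.2], [0.22, 2.44], [-1.43, 4.57], [0, 2.65], [-2.85, 2.85]. Speed limits (rad/s): [2.79, 2.79, 3.14, 3.14, 3.14, 3.14].

INTERFACE

Orientations are given as a unit quaternion [x, y, z, w].
In Python, from station import manip gives the robot as it stands. The module is installed in compiled form; this text tells all that it offers.
- The arm moves only by the tool step_arm, never from a script. Its argument "commands" is one flat list of numbers, 6 for each row, row after row: the shift along the tool's x, y, z in m, then the turn, a rotation vector about the tool's x, y, z in degrees. A call has exactly 10 rows; each row is the pose to reach, as a shift and turn from the pose commanded when the call began, along the tool's axes at that moment; what a row does not reach only later rows make up. A row lasts 1/10 s, in which the tool goes at most 50 mm and 8.59 degrees, less where a joint would pass 70% of its speed; a pose out of reach is approached as far as the arm can. A call with a gripper value outside its range is refused whole. "jaw" is the opening in per cent of the stroke, from 0 (shut) to 100 (fully open), set as the call begins (left out, the last holds). The fingers move at their own pace and stop on an object; "grip_force" is the grip in N (left out, the last holds). Time passes only in rows, so rows that repeat a pose let the fingers close, or fill a call up. It gives the time, the measured TCP pose, the force, the opening and the grip force at its end, in the units of the state.
- manip.sense(): the state, without advancing time (a new reading comes with each control period).
- manip.snapshot(name): name is "scene" or "top" or "wrist"; returns a dict with "pixels" (480x640x3 uint8, blue, green, red), "fx", "fy", "cx", "cy" (pixels), "R" (3x3) and "t" (3): a world point X has camera coordinates R X + t; the wrist camera has in their place "mount" (4x4, takes a point from camera to tool coordinates, whose origin is the TCP and whose axes are the flange's). Camera axes: x right, y down, z forward; pixel columns grow to the right and rows downward; lengths in m; the calibration is good to about 2 mm. A picture is of the moment at which its call begins: read the wrist's pose just before it. There is no depth.
- manip.sign_off(): hands the job in; it is judged then, once.
The state is a dict: "t": time; "q": joint angles; "qd": joint speeds; "tau": joint torques, N m; "tcp_pos": TCP position; "tool_rot": TCP orientation; "force": force on the tool from outside, world axes, zero at the start; "ft_torque": the same for the moment, N m; "finger_gap": opening from 0.0 (shut) to 1.0 (fully open); "gripper_force": force on a finger pad.
Only numpy, scipy, OpenCV 4.12 (cv2) and the standard library are available. Lean on these libraries where they do the work, as an engineer would, in place of code of your own. Each camera call takes 0.05 s, during which the arm holds its last target. There are 200 camera calls.

## Working session

There is one attempt and no reset: what is moved stays moved. The work goes in short steps, Python scripts to look and compute and a tool call to move; the robot and the scene stay as the last step left them, time stands still between calls to the robot, and variables do not carry over. Pictures are saved under pics/ and viewed, at most 10 in all, crops included, and the job is handed in when it is done.

Besides the shell and the picture viewer there is one more tool, called after "Emit:" by a JSON object that holds its "op" and its "data". step_arm: Moves the arm, as the interface text tells. Its arguments: {"type":"object","properties":{"commands":{"type":"array","items":{"type":"number"}},"jaw":{"type":"number"},"grip_force":{"type":"number"}},"required":["commands"]}

```bash
mkdir -p pics
python3 - <<'E'
from station import manip
import cv2,numpy as np
s=manip.sense(); print({k:np.round(v,3).tolist() for k,v in s.items()})
for n in("scene","top"):
    d=manip.snapshot(n); cv2.imwrite(f"pics/{n}0.png",d["pixels"]); print(n,d["fx"],d["fy"],d["cx"],d["cy"],np.round(d["R"],3).tolist(),d["t"])
E
```

```text
{'t': 0.0, 'q': [0.986, 0.528, 1.434, 0.0, 1.181, -0.179], 'qd': [-0.001, -0.0, -0.002, -0.0, -0.002, 0.001], 'tau': [0.0, -44.234, -17.803, -0.0, 0.008, 0.0], 'tcp_pos': [0.247, 0.573, 0.204], 'tool_rot': [0.202, 0.979, -0.001, -0.0], 'force': [-0.92, 0.237, -0.018], 'ft_torque': [-0.017, -0.028, 0.003], 'gripper_force': 0.0, 'finger_gap': 0.998}
scene 553.3929494780729 553.3929494780729 317.4918210692616 240.60402659863408 [[0.514, 0.858, -0.015], [0.499, -0.313, -0.808], [-0.698, 0.407, -0.589]] [-0.25141152 -0.19870606  1.59644348]
top 458.6878669135368 458.6878669135368 320.60108324060263 232.18177344936623 [[-0.086, -0.996, -0.006], [-0.974, 0.086, -0.209], [0.209, -0.012, -0.978]] [0.01000942 0.55240468 0.76179712]
```

View pics/top0.png

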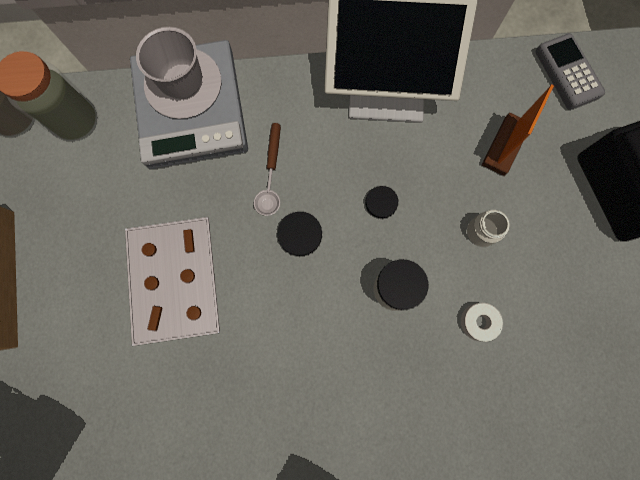

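View pics/scene0.png

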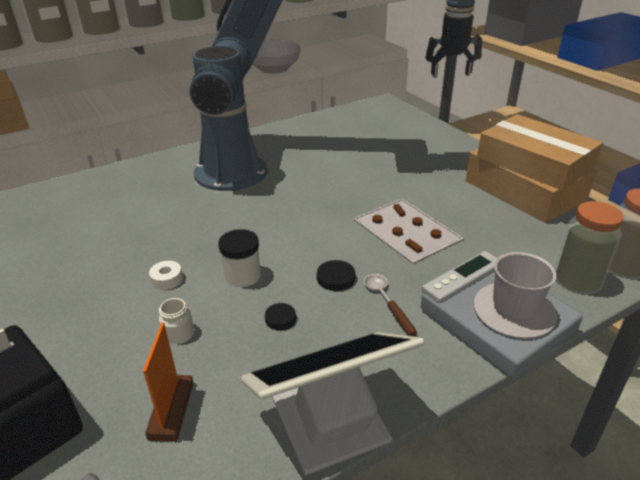

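Top view: the rounds are at (149,249), (151,283), (187,276) and (194,313), and the bars at (188,240) and (154,318). The small cap is at (381,201), the tub at (491,227), the big cap at (300,233), the big tub at (402,285) and the label roll at (484,322). The scene view shows the same layout and nothing on the tub.

```bash
cat > h.py <<'E'
from station import manip
import cv2,numpy as np
from scipy.spatial.transform import Rotation as Ro
def cam(n):
    s=manip.sense(); d=manip.snapshot(n)
    if n=="wrist":
        M=np.array(d["mount"]); Rt=Ro.from_quat(s["tool_rot"]).as_matrix()
        Rc=Rt@M[:3,:3]; c=Rt@M[:3,3]+s["tcp_pos"]
    else:
        Rc=np.array(d["R"]).T; c=-Rc@np.array(d["t"])
    d["Rc"],d["c"]=Rc,c
    return d
def cast(d,uv,z):
    uv=np.atleast_2d(uv).astype(float)
    r=np.c_[(uv[:,0]-d["cx"])/d["fx"],(uv[:,1]-d["cy"])/d["fy"],np.ones(len(uv))]@d["Rc"].T
    return (d["c"]+r*((z-d["c"][2])/r[:,2])[:,None])[:,:2]
def proj(d,X):
    p=(np.atleast_2d(X)-d["c"])@d["Rc"]
    return np.c_[d["fx"]*p[:,0]/p[:,2]+d["cx"],d["fy"]*p[:,1]/p[:,2]+d["cy"]]
def brown(im): 
    h=cv2.cvtColor(im,cv2.COLOR_BGR2HSV).astype(int)
    return (((h[...,0]<20)&(h[...,1]>110)&(h[...,2]>30))*255).astype(np.uint8)
def black(im): return ((im.max(2)<50)*255).astype(np.uint8)
def blobs(m,roi=None,amin=30):
    o=np.zeros_like(m)
    if roi: x0,y0,x1,y1=roi; o[y0:y1,x0:x1]=m[y0:y1,x0:x1]
    else: o=m
    return [c for c in cv2.findContours(o,cv2.RETR_EXTERNAL,cv2.CHAIN_APPROX_NONE)[0] if cv2.contourArea(c)>amin]
def cen(c):
    m=cv2.moments(c); return np.array([m["m10"]/m["m00"],m["m01"]/m["m00"]])
E
python3 - <<'E'
from h import *
d=cam("top"); im=d["pixels"]
print("cam",d["c"].round(3))
for c in blobs(brown(im),(128,215,220,345)):
    p=cast(d,c[:,0],0.012); r=cv2.minAreaRect((p*1000).astype(np.float32)); print("loz",cen(c).round(1),(cast(d,cen(c),0.012)*1000).round(1),np.round(r[1],1),round(r[2]))
for nm,roi,z in(("cap",(355,175,410,225),.014),("bigcap",(270,205,330,262),.015),("bigtub",(370,255,435,315),.096)):
    for c in blobs(black(im),roi,200):
        p=cast(d,c[:,0],z); (x,y),r=cv2.minEnclosingCircle((p*1000).astype(np.float32)); print(nm,cen(c).round(1),(cast(d,cen(c),z)*1000).round(1),round(x,1),round(y,1),"D",round(2*r,1))
g=im[205:255,465:520]; cv2.imwrite("pics/tubcrop.png",cv2.resize(g,None,fx=10,fy=10,interpolation=cv2.INTER_NEAREST))
print("tub",cast(d,[493,224],0.07),"tray",cast(d,[[126,229],[208,218],[218,332],[133,345]],.006))
w=cam("wrist"); print(np.round(w["mount"],3).tolist(),w["fx"],w["cx"],w["cy"])
E
```

```text
cam [ 0.38  -0.028  0.86 ]
loz [193.4 312.5] [[432.  205.8]] [24.2 22.9] 61
loz [154.4 317.9] [[428.4 277. ]] [17.5 42.2] 76
loz [151.  282.7] [[493.3 282.7]] [23.9 24.1] 22
loz [187.2 275.4] [[501.  215.4]] [24.5 22.4] 85
loz [148.6 249.1] [[557.  286.6]] [25.1 23.2] 42
loz [188.4 240.5] [[567.  211.4]] [42.8 16.5] 4
cap [381.  201.8] [[ 609.8 -158.9]] 610.5 -158.4 D 65.2
bigcap [299.1 233.5] [[561.5   2. ]] 561.6 2.2 D 86.3
bigtub [402.  284.1] [[ 443.3 -164.7]] 443.5 -164.6 D 85.6
tub [[ 0.53675314 -0.3422528 ]] tray [[0.60120048 0.33164932]
 [0.60907618 0.17436014]
 [0.39339021 0.16367575]
 [0.38365508 0.31846415]]
[[-0.0, -0.945, -0.328, 0.085], [1.0, -0.0, 0.0, 0.002], [-0.001, -0.328, 0.945, -0.168], [0.0, 0.0, 0.0, 1.0]] 408.0721008042418 329.8942846686469 241.3669302895968
```

View pics/tubcrop.png

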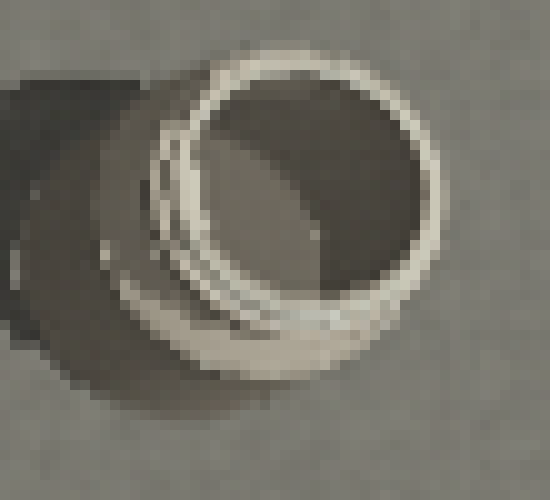

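The crop shows the tub's mouth rim centred near full-image (496,222). Lozenge sizes and heights are consistent with the sheet. I'll move over the tray to refine with the wrist camera.

Emit:
{"op": "step_arm", "data": {"commands": [-0.365,-0.183,0.084,0,0,66.7,-0.365,-0.183,0.084,0,0,66.7,-0.365,-0.183,0.084,0,0,66.7,-0.365,-0.183,0.084,0,0,66.7,-0.365,-0.183,0.084,0,0,66.7,-0.365,-0.183,0.084,0,0,66.7,-0.365,-0.183,0.084,0,0,66.7,-0.365,-0.183,0.084,0,0,66.7,-0.365,-0.183,0.084,0,0,66.7,-0.365,-0.183,0.084,0,0,66.7], "jaw": 50, "grip_force": 20}}

```text
t: 1.2
tcp_pos: [0.5115, 0.2595, 0.1205]
tool_rot: [0.708, 0.706, -0.0, -0.0]
force: [-0.1, 1.0, -0.4]
finger_gap: 0.5
gripper_force: 0.0
```

Run:
```python
from h import *
d=cam("wrist"); im=d["pixels"]; cv2.imwrite("pics/w1.png",im)
s=manip.sense(); print(s["t"],np.round(s["tcp_pos"],4),np.round(Ro.from_quat(s["tool_rot"]).as_matrix(),3).tolist(),s["finger_gap"])
for c in blobs(brown(im),None,150):
    p=cast(d,c[:,0],0.013); r=cv2.minAreaRect((p*1000).astype(np.float32)); print("loz",cen(c).round(1),(cast(d,cen(c),0.012)*1000).round(1),np.round(r[1],1),round(r[2]))
```

```text
1.25 [0.51   0.261  0.1208] [[0.002, 1.0, -0.001], [1.0, -0.002, 0.0], [0.0, -0.001, -1.0]] 0.49929702541425675
loz [627.5 465.2] [[775.6  38.6]] [13.4 45.4] 47
loz [223.3 293.9] [[432.  208.2]] [23.8 25.5] 40
loz [404.1 285.3] [[567.5 214.8]] [43.3 19. ] 4
loz [315.4 280.9] [[501.4 218.7]] [27.5 24.5] 90
loz [207.4 200.4] [[427.3 280.1]] [17.5 42.1] 76
loz [302.9 192.9] [[493.7 285.2]] [26.4 23.9] 62
loz [395.6 186.6] [[557.5 289.3]] [24.7 25.9] 47
```

View pics/w1.png

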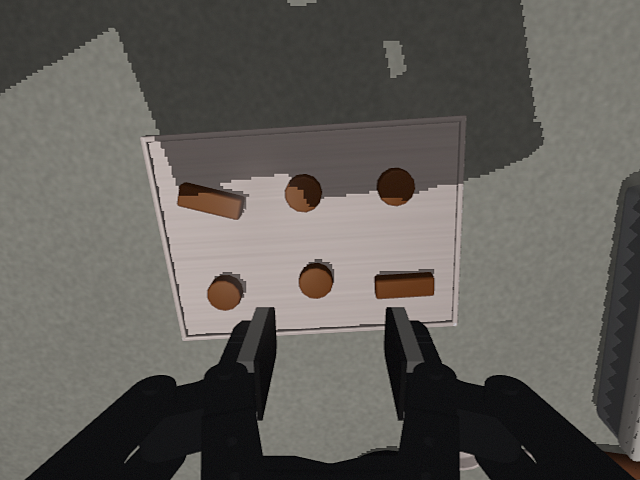

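Wrist view: the rounds are at (396,187), (303,193), (315,281) and (223,294), with the fingers in front at 50% opening. It agrees with the top view to within 3 mm. I'll pick the far round first, at (0.557, 0.288).

Emit:
{"op": "step_arm", "data": {"commands": [0.028,0.047,0.03,0,0,0,0.028,0.047,0.06,0,0,0,0.028,0.047,0.085,0,0,0,0.028,0.047,0.1,0,0,0,0.028,0.047,0.108,0,0,0,0.028,0.047,0.114,0,0,0,0.028,0.047,0.116,0,0,0,0.028,0.047,0.116,0,0,0,0.028,0.047,0.116,0,0,0,0.028,0.047,0.116,0,0,0]}}

```text
t: 2.25
tcp_pos: [0.5576, 0.2896, 0.0061]
tool_rot: [0.707, 0.707, 0.001, 0.0]
force: [-0.1, -0.9, 0.5]
finger_gap: 0.499
gripper_force: 0.0
```

Emit:
{"op": "step_arm", "data": {"commands": [0,0,0,0,0,0,0,0,0,0,0,0,0,0,0,0,0,0,0,0,0,0,0,0,0,0,0,0,0,0,0,0,0,0,0,0,0,0,-0.01,0,0,0,0,0,-0.04,0,0,0,0,0,-0.08,0,0,0,0,0,-0.12,0,0,0], "jaw": 0}}

```text
t: 3.25
tcp_pos: [0.5566, 0.2893, 0.1267]
tool_rot: [0.707, 0.707, -0.0, -0.0]
force: [0.9, -0.9, 0.2]
finger_gap: 0.001
gripper_force: 0.0
```

Run:
```python
from h import *
d=cam("wrist"); im=d["pixels"]; cv2.imwrite("pics/w2.png",im)
s=manip.sense(); print(s["t"],np.round(s["tcp_pos"],4),np.round(Ro.from_quat(s["tool_rot"]).as_matrix(),3).tolist(),s["finger_gap"],s["gripper_force"])
```

```text
3.3 [0.5614 0.2911 0.1344] [[-0.0, 1.0, 0.012], [1.0, 0.0, 0.004], [0.004, 0.012, -1.0]] 0.0016708542764334805 0.0
```

View pics/w2.png

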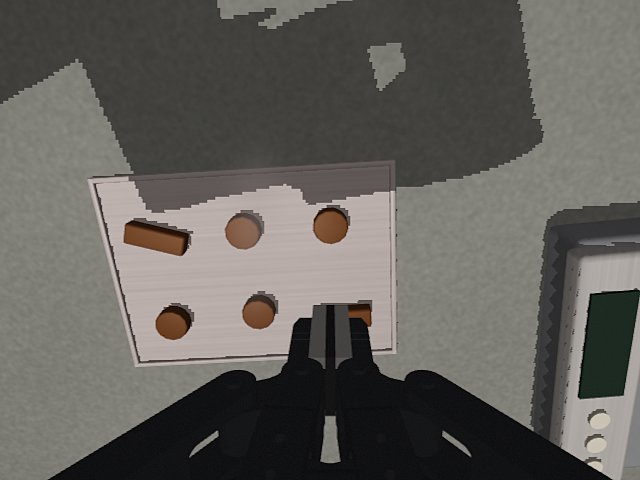

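The first round is still on the tray at (331,225) with the fingers shut above it, so they slipped off or closed too late. Next I check whether it shifted, then retry deeper with a longer close.

Run:
```python
from h import *
d=cam("wrist"); im=d["pixels"]
s=manip.sense(); print(s["t"],np.round(s["tcp_pos"],4))
for c in blobs(brown(im),None,150):
    print("loz",cen(c).round(1),(cast(d,cen(c),0.012)*1000).round(1))
d=cam("top")
for c in blobs(brown(d["pixels"]),(128,215,220,345)): print("top",cen(c).round(1),(cast(d,cen(c),0.012)*1000).round(1))
```

```text
3.35 [0.5616 0.2911 0.1322]
loz [167.5 321.4] [[433.3 209.6]]
loz [353.9 309.7] [[583.  219.1]]
loz [251.5 312.5] [[501.1 217.2]]
loz [150.  237.8] [[429.4 280.4]]
loz [230.  232.8] [[489.3 284.1]]
loz [321.7 225.5] [[557.7 289.5]]
top [193.4 312.5] [[432.  205.7]]
top [154.4 317.9] [[428.4 276.9]]
top [151.1 282.7] [[493.3 282.5]]
top [187.2 275.5] [[500.9 215.4]]
top [148.5 249.1] [[557.  286.7]]
top [188.4 240.5] [[567.  211.4]]
```

Emit:
{"op": "step_arm", "data": {"commands": [0,0,0,0,0,0,0,0,0,0,0,0,0,0,0,0,0,0,0,0,0,0,0,0,0,0,0.03,0,0,0,0,0,0.07,0,0,0,0,0,0.08,0,0,0,0,0,0.08,0,0,0,0,0,0.08,0,0,0,0,0,0.08,0,0,0], "jaw": 50}}

```text
t: 4.4
tcp_pos: [0.5585, 0.29, 0.047]
tool_rot: [0.707, 0.707, 0.002, 0.001]
force: [0.4, -0.4, -0.6]
finger_gap: 0.499
gripper_force: 0.0
```

Emit:
{"op": "step_arm", "data": {"commands": [-0.001,-0.001,0.02,0,0,0,-0.001,-0.001,0.035,0,0,0,-0.001,-0.001,0.041,0,0,0,-0.001,-0.001,0.043,0,0,0,-0.001,-0.001,0.044,0,0,0,-0.001,-0.001,0.044,0,0,0,-0.001,-0.001,0.044,0,0,0,-0.001,-0.001,0.044,0,0,0,-0.001,-0.001,0.044,0,0,0,-0.001,-0.001,0.044,0,0,0]}}

```text
t: 5.4
tcp_pos: [0.5562, 0.2885, 0.0014]
tool_rot: [0.707, 0.707, 0.0, 0.0]
force: [-0.6, 0.6, -0.5]
finger_gap: 0.499
gripper_force: 0.0
```

Emit:
{"op": "step_arm", "data": {"commands": [0,0,0,0,0,0,0,0,0,0,0,0,0,0,0,0,0,0,0,0,0,0,0,0,0,0,0,0,0,0,0,0,0,0,0,0,0,0,0,0,0,0,0,0,0,0,0,0,0,0,0,0,0,0,0,0,0,0,0,0], "jaw": 20}}

```text
t: 6.4
tcp_pos: [0.5561, 0.2885, 0.0012]
tool_rot: [0.707, 0.707, 0.0, 0.0]
force: [0.2, -0.6, -0.4]
finger_gap: 0.206
gripper_force: 0.0
```

Run:
```python
from h import *
d=cam("wrist"); im=d["pixels"]; cv2.imwrite("pics/w3.png",im)
for p in ([.5565,.2885,.0012],[.5565,.2885,.0202]): print(proj(d,p))
```

```text
[[329.24400323 298.55916177]]
[[329.25005711 319.58749974]]
```

View pics/w3.png

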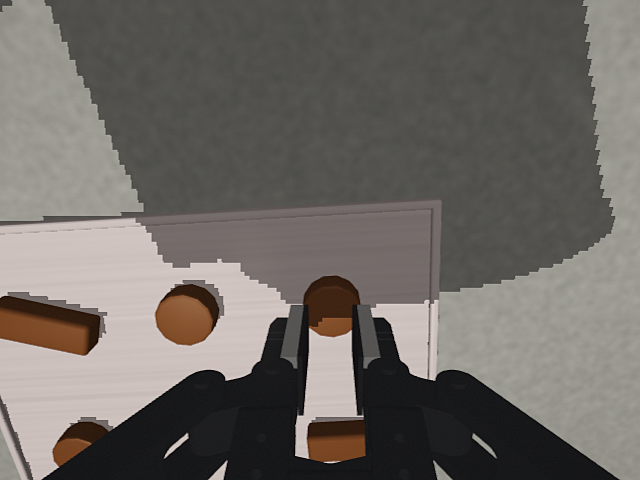

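The wrist view shows the disc untouched at (331,306) and the tips at row 305, apparently still above it. So the tips stand well behind the stated TCP. I'll measure tip height from the scene camera.

Run:
```python
from h import *
d=cam("scene"); im=d["pixels"]
for z in(0.0,.01,.02,.03,.04,.05): print(z,proj(d,[.5565,.2885,z]).round(1))
u,v=proj(d,[.5565,.2885,.02])[0].astype(int)
x0,y0=u-35,v-35
print(x0,y0)
cv2.imwrite("pics/s2.png",cv2.resize(im[y0:y0+55,x0:x0+70],None,fx=10,fy=10,interpolation=cv2.INTER_NEAREST))
```

```text
0.0 [[435.2 235.9]]
0.01 [[435.7 232.5]]
0.02 [[436.1 229.1]]
0.03 [[436.6 225.6]]
0.04 [[437.1 222.1]]
0.05 [[437.5 218.6]]
401 194
```

View pics/s2.png

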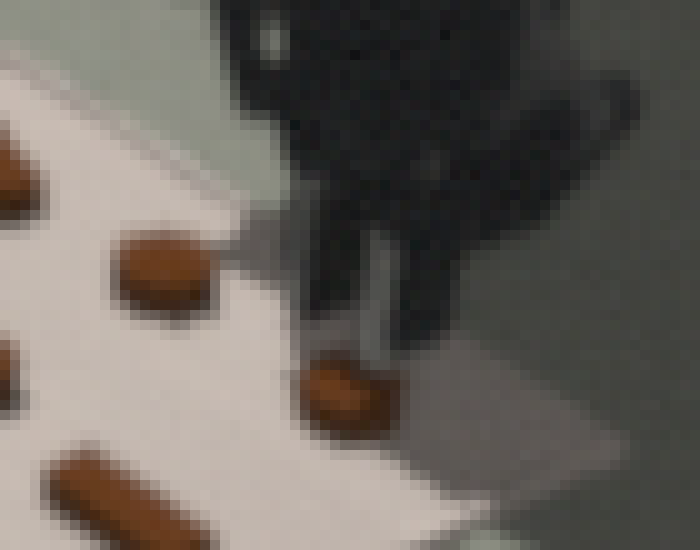

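The scene crop shows the fingertips at about (436,228.5), so z ≈ 0.017–0.022, roughly 17 mm above the reported TCP, just clear of the disc at (436,233.5). I'll open, go 12 mm lower and close.

Emit:
{"op": "step_arm", "data": {"commands": [0,0,-0.005,0,0,0,0,0,-0.005,0,0,0,0,0,-0.005,0,0,0,0,0,-0.005,0,0,0,0,0,0,0,0,0,0,0,0.004,0,0,0,0,0,0.008,0,0,0,0,0,0.012,0,0,0,0,0,0.012,0,0,0,0,0,0.012,0,0,0], "jaw": 48}}

```text
t: 7.5
tcp_pos: [0.5559, 0.2884, -0.0111]
tool_rot: [0.707, 0.707, -0.0, -0.0]
force: [0.1, 0.3, -0.8]
finger_gap: 0.476
gripper_force: 0.0
```

Emit:
{"op": "step_arm", "data": {"commands": [0,0,0,0,0,0,0,0,0,0,0,0,0,0,0,0,0,0,0,0,0,0,0,0,0,0,0,0,0,0,0,0,0,0,0,0,0,0,0,0,0,0,0,0,0,0,0,0,0,0,0,0,0,0,0,0,0,0,0,0], "jaw": 10}}

```text
t: 8.5
tcp_pos: [0.5561, 0.2885, -0.0107]
tool_rot: [0.707, 0.707, 0.0, 0.0]
force: [-0.4, -0.3, 1.5]
finger_gap: 0.098
gripper_force: 0.6
```

Emit:
{"op": "step_arm", "data": {"commands": [0,0,-0.008,0,0,0,0,0,-0.008,0,0,0,0,0,-0.008,0,0,0,0,0,-0.008,0,0,0,0,0,-0.008,0,0,0,0,0,-0.004,0,0,0,0,0,0,0,0,0,0,0,0.004,0,0,0,0,0,0.006,0,0,0,0,0,0.006,0,0,0], "jaw": 48}}

```text
t: 9.5
tcp_pos: [0.5556, 0.2884, -0.0174]
tool_rot: [0.707, 0.707, -0.001, -0.0]
force: [0.0, -0.4, -0.6]
finger_gap: 0.479
gripper_force: 0.0
```

Run:
```python
from h import *
d=cam("wrist"); im=d["pixels"]
print(manip.sense()["tcp_pos"],manip.sense()["force"])
for c in blobs(brown(im),None,150):
    print("loz",cen(c).round(1),cv2.boundingRect(c),(cast(d,cen(c),0.012)*1000).round(1))
d=cam("scene"); im=d["pixels"]
x0,y0=401,194
cv2.imwrite("pics/s3.png",cv2.resize(im[y0:y0+55,x0:x0+70],None,fx=8,fy=8,interpolation=cv2.INTER_NEAREST))
```

```text
[ 0.55587995  0.2884159  -0.01715761] [-0.23970636 -0.22480633 -0.13327137]
loz [192.4 467.5] (178, 452, 26, 28) [[495.  219.6]]
loz [348.6 454.4] (307, 448, 90, 15) [[564.6 227.2]]
loz [ 36.1 352.1] (0, 321, 77, 61) [[439.5 279.8]]
loz [172.4 337. ] (137, 303, 71, 68) [[494.6 286.7]]
loz [332.5 328. ] (301, 294, 65, 68) [[557.3 290.7]]
```

View pics/s3.png

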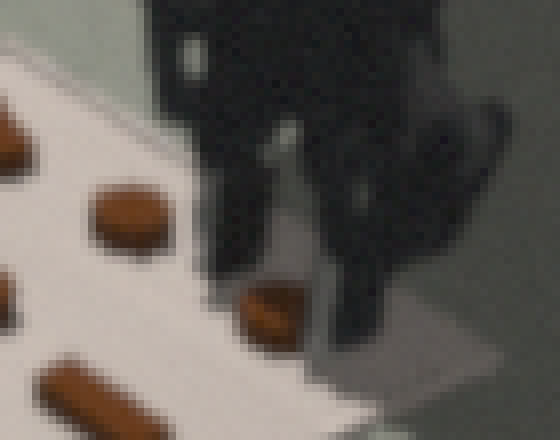

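The fingers now straddle the disc: tips at about (427,229.5) and (443,238), midpoint z ≈ 6 mm. Closing.

Emit:
{"op": "step_arm", "data": {"commands": [0,0,0,0,0,0,0,0,0,0,0,0,0,0,0,0,0,0,0,0,0,0,0,0,0,0,0,0,0,0,0,0,0,0,0,0,0,0,0,0,0,0,0,0,0,0,0,0,0,0,-0.005,0,0,0,0,0,-0.025,0,0,0], "jaw": 0, "grip_force": 25}}

```text
t: 10.6
tcp_pos: [0.5538, 0.2877, 0.0063]
tool_rot: [0.707, 0.707, -0.003, -0.001]
force: [0.4, 0.3, 0.7]
finger_gap: 0.277
gripper_force: 24.6
```

Gripped at 28%, so the effective tips are about 22 mm above the reported TCP. Carrying it to the tub.

Emit:
{"op": "step_arm", "data": {"commands": [0,0,-0.05,0,0,0,-0.03,0,-0.09,0,0,0,-0.075,0,-0.115,0,0,0,-0.125,0,-0.115,0,0,0,-0.175,0,-0.115,0,0,0,-0.225,-0.005,-0.115,0,0,0,-0.275,-0.01,-0.115,0,0,0,-0.325,-0.015,-0.115,0,0,0,-0.375,-0.015,-0.115,0,0,0,-0.42,-0.015,-0.115,0,0,0]}}

```text
t: 11.6
tcp_pos: [0.5402, -0.1336, 0.1232]
tool_rot: [0.707, 0.707, -0.0, -0.0]
force: [1.2, 0.5, -0.7]
finger_gap: 0.287
gripper_force: 24.6
```

Emit:
{"op": "step_arm", "data": {"commands": [-0.05,0,0,0,0,0,-0.1,0,0,0,0,0,-0.14,0,0,0,0,0,-0.17,0,0,0,0,0,-0.19,0,0,0,0,0,-0.198,0,0,0,0,0,-0.198,0,0,0,0,0,-0.198,0,0,0,0,0,-0.198,0,0,0,0,0,-0.198,0,0,0,0,0]}}

```text
t: 12.6
tcp_pos: [0.5411, -0.3279, 0.1233]
tool_rot: [0.707, 0.708, 0.0, -0.0]
force: [-0.5, -0.0, 0.8]
finger_gap: 0.284
gripper_force: 24.6
```

Run:
```python
from h import *
d=cam("wrist"); im=d["pixels"]; cv2.imwrite("pics/w4.png",im)
s=manip.sense(); print(s["t"],np.round(s["tcp_pos"],4),s["finger_gap"],s["gripper_force"])
for y in(-.33,-.34,-.35): print(y,proj(d,[.54,y,.07]).round(1))
for c in blobs(brown(im),None,150): print("loz",cen(c).round(1),cv2.boundingRect(c))
for p in(-.04,-.022,0):
  M=np.array(d["mount"]); q=np.linalg.inv(M)@[0,0,p,1]; print(p,q[0]/q[2]*d["fx"]+d["cx"],q[1]/q[2]*d["fy"]+d["cy"])
```

```text
12.65 [ 0.5412 -0.3282  0.1233] 0.278795840299571 24.64857906103134
-0.33 [[326.6 259.9]]
-0.34 [[326.7 275.6]]
-0.35 [[326.7 290.9]]
loz [329.8 327.4] (299, 293, 63, 68)
loz [559.9 361.3] (460, 269, 180, 211)
-0.04 328.13549648729713 348.7306802461961
-0.022 328.2452747165683 323.34196887625524
0 328.35237288769247 298.57308188498774
```

View pics/w4.png

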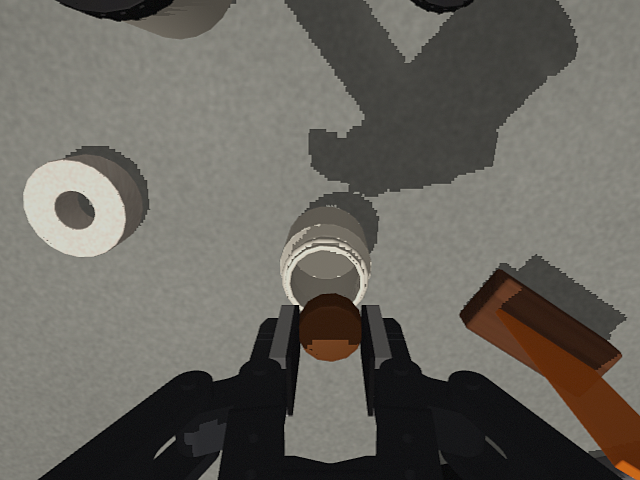

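The disc is held at (330,327) and the tub mouth sits just beyond it, rim centred near (327,283). Next I compute the mouth position numerically from both cameras.

Run:
```python
from h import *
d=cam("top"); im=cv2.imread("pics/top0.png").astype(int)
m=((im.min(2)>150)*255).astype(np.uint8); 
c=max(blobs(m,(465,205,520,255),20),key=len); (x,y,w,h)=cv2.boundingRect(c); print("top box",x,y,w,h)
# top arc of rim: first bright row per column, bright from above
pts=[(u,205+np.where(im[205:225,u].min(1)>125)[0][0]) for u in range(486,509) if (im[205:225,u].min(1)>125).any()]
P=cast(d,pts,.07); A=np.c_[2*P,np.ones(len(P))]; s=np.linalg.lstsq(A,(P**2).sum(1),rcond=None)[0]; print("free fit",s[:2],np.sqrt(s[2]+s[:2]@s[:2]))
from scipy.optimize import least_squares
print("R24 top",least_squares(lambda c:np.hypot(*(P-c).T)-.024,[.54,-.345]).x)
w=cam("wrist"); iw=w["pixels"].astype(int)
m=((iw.min(2)>170)*255).astype(np.uint8)
pts=[]
for u in range(290,366):
    col=iw[240:312,u].min(1); r=np.where(col>170)[0]
    pts.append((u,240+r[0] if len(r) else -1))
print(pts[::5])
```

```text
top box 483 210 26 32
free fit [ 0.53654858 -0.34539919] 0.025512629820420487
R24 top [ 0.53811932 -0.34602364]
[(290, np.int64(257)), (295, np.int64(251)), (300, np.int64(247)), (305, np.int64(244)), (310, np.int64(242)), (315, np.int64(241)), (320, np.int64(240)), (325, np.int64(240)), (330, np.int64(240)), (335, np.int64(246)), (340, np.int64(243)), (345, np.int64(240)), (350, np.int64(254)), (355, np.int64(254)), (360, np.int64(267)), (365, np.int64(269))]
```

Emit:
{"op": "step_arm", "data": {"commands": [-0.018,-0.002,0,0,0,0,-0.018,-0.002,0.02,0,0,0,-0.018,-0.002,0.04,0,0,0,-0.018,-0.002,0.055,0,0,0,-0.018,-0.002,0.063,0,0,0,-0.018,-0.002,0.067,0,0,0,-0.018,-0.002,0.067,0,0,0,-0.018,-0.002,0.067,0,0,0,-0.018,-0.002,0.067,0,0,0,-0.018,-0.002,0.067,0,0,0]}}

```text
t: 13.75
tcp_pos: [0.5394, -0.3478, 0.057]
tool_rot: [0.707, 0.707, 0.0, 0.001]
force: [-0.8, 0.4, 0.2]
finger_gap: 0.282
gripper_force: 24.6
```

Emit:
{"op": "step_arm", "data": {"commands": [0,0,0,0,0,0,0,0,0,0,0,0,0,0,0,0,0,0,0,0,0,0,0,0,0,0,0,0,0,0,0,0,-0.01,0,0,0,0,0,-0.04,0,0,0,0.04,0,-0.065,0,0,0,0.08,0,-0.065,0,0,0,0.1,0,-0.065,0,0,0], "jaw": 48}}

```text
t: 14.75
tcp_pos: [0.5388, -0.2449, 0.1228]
tool_rot: [0.707, 0.708, 0.0, 0.0]
force: [0.1, -0.7, -0.2]
finger_gap: 0.479
gripper_force: 0.0
```

Run:
```python
from h import *
s=manip.sense(); print(s["t"],np.round(s["tcp_pos"],4),s["finger_gap"])
for n in("top","wrist"):
    d=cam(n); im=d["pixels"]
    for c in blobs(brown(im),(440,180,540,260) if n=="top" else None,25): print(n,cen(c).round(1),cv2.boundingRect(c),(cast(d,cen(c),.016)*1000).round(0))
cv2.imwrite("pics/w5.png",im)
```

```text
14.75 [ 0.5388 -0.2449  0.1228] 0.47902347744615253
wrist [525.  452.4] (518, 444, 16, 19) [[ 708. -443.]]
wrist [576.8 424.9] (533, 392, 70, 57) [[ 747. -413.]]
wrist [486.1 374. ] (472, 366, 33, 19) [[ 664. -362.]]
```

Emit:
{"op": "step_arm", "data": {"commands": [0.04,0,0,0,0,0,0.09,0,0,0,0,0,0.14,0,0,0,0,0,0.19,-0.01,0,0,0,0,0.24,-0.02,0,0,0,0,0.29,-0.03,0,0,0,0,0.34,-0.04,0,0,0,0,0.39,-0.045,0,0,0,0,0.435,-0.045,0,0,0,0,0.475,-0.045,0,0,0,0]}}

```text
t: 15.85
tcp_pos: [0.4949, 0.2293, 0.1211]
tool_rot: [0.707, 0.707, 0.0, 0.0]
force: [0.7, 0.7, -0.1]
finger_gap: 0.48
gripper_force: 0.0
```

Emit:
{"op": "step_arm", "data": {"commands": [0.035,0,0,0,0,0,0.052,0,0.015,0,0,0,0.055,0,0.05,0,0,0,0.055,0,0.085,0,0,0,0.055,0,0.1,0,0,0,0.055,0,0.1,0,0,0,0.055,0,0.1,0,0,0,0.055,0,0.1,0,0,0,0.055,0,0.1,0,0,0,0.055,0,0.1,0,0,0]}}

```text
t: 16.85
tcp_pos: [0.4949, 0.2826, 0.0223]
tool_rot: [0.707, 0.707, 0.001, 0.001]
force: [0.6, -0.2, -0.2]
finger_gap: 0.478
gripper_force: 0.0
```

Run:
```python
from h import *
s=manip.sense(); print(s["t"],np.round(s["tcp_pos"],4),s["finger_gap"])
d=cam("wrist"); im=d["pixels"]
for c in blobs(brown(im),None,300): print("w",cen(c).round(1),cv2.boundingRect(c),(cast(d,cen(c),.012)*1000).round(1))
d=cam("top"); im=d["pixels"]; h=cv2.cvtColor(im,cv2.COLOR_BGR2HSV)
for r in range(214,240,3): print(" ".join(f"{h[r,c,0]:3d}/{h[r,c,1]:3d}/{h[r,c,2]:3d}" for c in range(482,512,3)))
```

```text
16.85 [0.4949 0.2826 0.0223] 0.47810185597013716
w [340.3 395.4] (318, 370, 47, 51) [[501.1 220. ]]
w [191.3 292.4] (145, 266, 95, 54) [[428.6 280.8]]
w [325.4 282.6] (300, 255, 52, 55) [[493.5 285.9]]
 21/ 39/ 92  20/ 36/157  25/ 35/ 94  22/ 42/ 92  23/ 37/ 90  24/ 45/ 80  23/ 43/ 72  21/ 27/200  24/ 20/126  30/ 16/126
 24/ 33/146  23/ 35/123  18/ 39/ 79  23/ 38/ 81  19/ 35/ 80  22/ 36/ 79  19/ 45/ 80  21/ 48/ 75  27/ 22/209  27/ 20/127
 21/ 34/143  13/ 93/ 99  18/ 41/105  20/ 35/ 88  22/ 37/ 76  21/ 43/ 77  14/ 36/ 77  20/ 41/ 75  19/ 39/ 92  22/ 20/137
 21/ 33/149  12/192/ 97  12/184/100  20/ 37/103  16/ 39/ 86  23/ 39/ 78  19/ 37/ 75  20/ 41/ 75  20/ 34/ 67  23/ 27/158
 22/ 36/106  12/152/106  13/185/106   9/202/ 43  19/ 38/114  19/ 37/ 75  22/ 38/ 74  19/ 38/ 73  22/ 43/ 65  21/ 28/153
 19/ 41/138  19/ 40/179  12/187/ 94  12/127/ 54  18/ 40/115  21/ 43/ 78  23/ 31/ 73  22/ 39/ 72  21/ 36/165  25/ 23/134
 19/ 48/ 75  21/ 32/152  21/ 31/173  20/ 35/110  21/ 36/112  20/ 42/ 73  19/ 40/ 71  20/ 39/118  25/ 22/207  25/ 22/126
 19/ 38/126  21/ 41/ 81  25/ 18/181  30/ 16/172  23/ 25/181  24/ 24/167  26/ 22/199  28/ 26/168  27/ 19/123  27/ 22/129
 20/ 34/163  20/ 33/169  21/ 37/137  21/ 39/124  21/ 34/181  21/ 27/182  20/ 35/159  27/ 20/125  33/ 18/126  30/ 19/124
```

The first one is in the tub (brown visible inside the mouth). Picking the second.

Emit:
{"op": "step_arm", "data": {"commands": [0.002,-0.001,0.015,0,0,0,0.002,-0.001,0.028,0,0,0,0.002,-0.001,0.036,0,0,0,0.002,-0.001,0.039,0,0,0,0.002,-0.001,0.039,0,0,0,0.002,-0.001,0.039,0,0,0,0.002,-0.001,0.039,0,0,0,0.002,-0.001,0.039,0,0,0,0.002,-0.001,0.039,0,0,0,0.002,-0.001,0.039,0,0,0]}}

```text
t: 17.95
tcp_pos: [0.4932, 0.2846, -0.0175]
tool_rot: [0.707, 0.707, 0.0, 0.0]
force: [-0.2, 0.3, -0.2]
finger_gap: 0.479
gripper_force: 0.0
```

Emit:
{"op": "step_arm", "data": {"commands": [0,0,0,0,0,0,0,0,0,0,0,0,0,0,0,0,0,0,0,0,0,0,0,0,0,0,0,0,0,0,0,0,0,0,0,0,0,0,0,0,0,0,0,0,-0.005,0,0,0,0,0,-0.05,0,0,0,0,0,-0.1,0,0,0], "jaw": 0}}

```text
t: 18.95
tcp_pos: [0.4912, 0.2838, 0.0809]
tool_rot: [0.707, 0.707, -0.003, -0.001]
force: [1.2, 0.4, -0.0]
finger_gap: 0.282
gripper_force: 24.7
```

Emit:
{"op": "step_arm", "data": {"commands": [0,0,-0.04,0,0,0,-0.04,0.01,-0.04,0,0,0,-0.09,0.02,-0.04,0,0,0,-0.14,0.03,-0.04,0,0,0,-0.19,0.04,-0.04,0,0,0,-0.24,0.046,-0.04,0,0,0,-0.29,0.046,-0.04,0,0,0,-0.34,0.046,-0.04,0,0,0,-0.39,0.046,-0.04,0,0,0,-0.44,0.046,-0.04,0,0,0]}}

```text
t: 19.95
tcp_pos: [0.5385, -0.1542, 0.122]
tool_rot: [0.707, 0.707, 0.0, -0.0]
force: [1.6, -0.4, 0.1]
finger_gap: 0.283
gripper_force: 24.7
```

Emit:
{"op": "step_arm", "data": {"commands": [-0.05,0,0,0,0,0,-0.1,0,0,0,0,0,-0.14,0,0,0,0,0,-0.17,0,0,0,0,0,-0.185,0,0.01,0,0,0,-0.19,0,0.03,0,0,0,-0.19,0,0.05,0,0,0,-0.19,0,0.062,0,0,0,-0.19,0,0.067,0,0,0,-0.19,0,0.067,0,0,0]}}

```text
t: 20.95
tcp_pos: [0.5386, -0.341, 0.0543]
tool_rot: [0.707, 0.707, -0.0, -0.001]
force: [-0.5, 0.6, -0.4]
finger_gap: 0.282
gripper_force: 24.7
```

Run:
```python
from h import *
d=cam("wrist"); im=d["pixels"]; s=manip.sense(); print(s["t"],np.round(s["tcp_pos"],4),s["finger_gap"])
print("rim outer left/right/far, proj:",proj(d,[[.515,-.346,.07],[.563,-.346,.07],[.539,-.322,.07],[.539,-.346,.07]]).round(0).tolist())
for r in range(225,330,15): 
    q=im[r,200:460].min(1); w=np.where(q>150)[0]+200; print(r,w.min() if len(w) else None,w.max() if len(w) else None)
for c in blobs(brown(im),(280,200,380,400),200): print(cen(c).round(1),cv2.boundingRect(c))
```

```text
21.0 [ 0.5392 -0.3416  0.0551] 0.28412351274687314
rim outer left/right/far, proj: [[273.0, 326.0], [385.0, 326.0], [329.0, 274.0], [329.0, 326.0]]
225 None None
240 None None
255 None None
270 None None
285 268 277
300 268 307
315 269 278
[330.7 324.5] (299, 279, 63, 85)
```

Emit:
{"op": "step_arm", "data": {"commands": [-0.003,0,0,0,0,0,-0.003,0,0,0,0,0,-0.003,0,0,0,0,0,-0.003,0,0,0,0,0,-0.003,0,0,0,0,0,-0.003,0,-0.02,0,0,0,-0.003,0,-0.06,0,0,0,0.04,0,-0.067,0,0,0,0.09,0,-0.067,0,0,0,0.14,0,-0.067,0,0,0], "jaw": 48}}

```text
t: 22.0
tcp_pos: [0.5391, -0.2014, 0.123]
tool_rot: [0.708, 0.706, 0.0, 0.001]
force: [1.0, 0.6, -0.6]
finger_gap: 0.478
gripper_force: 0.0
```

Emit:
{"op": "step_arm", "data": {"commands": [0.05,0,0,0,0,0,0.1,0,0,0,0,0,0.15,0,0,0,0,0,0.2,-0.01,0,0,0,0,0.25,-0.02,0,0,0,0,0.3,-0.03,0,0,0,0,0.34,-0.038,0,0,0,0,0.38,-0.038,0,0,0,0,0.41,-0.038,0,0,0,0,0.425,-0.038,0,0,0,0]}}

```text
t: 23.0
tcp_pos: [0.5008, 0.2253, 0.1224]
tool_rot: [0.706, 0.708, 0.0, 0.0]
force: [0.2, 0.3, 0.0]
finger_gap: 0.482
gripper_force: 0.0
```

Run:
```python
from h import *
s=manip.sense(); print(s["t"],np.round(s["tcp_pos"],4),s["finger_gap"])
d=cam("wrist"); im=d["pixels"]
for c in blobs(brown(im),None,300): print("w",cen(c).round(1),cv2.boundingRect(c),(cast(d,cen(c),.012)*1000).round(1))
d=cam("top"); im=d["pixels"]
for c in blobs(brown(im),(470,190,530,260),5): print("top",cen(c).round(1),cv2.boundingRect(c),cv2.contourArea(c))
m=black(im)
for c in blobs(m,(340,160,420,235),200): print("cap",cen(c).round(1),(cast(d,cen(c),.014)*1000).round(1))
```

```text
23.0 [0.5008 0.2253 0.1224] 0.48214790126271184
w [605.4 430.1] (560, 414, 80, 33) [[739.9  43.2]]
w [231.1 251.8] (218, 236, 31, 31) [[429.7 206.7]]
w [420.7 242.3] (390, 229, 62, 27) [[567.5 214.3]]
w [329.3 237.2] (313, 220, 35, 35) [[501.3 218.1]]
w [209.7 147.1] (188, 131, 58, 37) [[421.2 281.5]]
top [488.  226.1] (484, 221, 8, 12) 43.5
cap [381.1 201.8] [[ 609.8 -158.9]]
```

Emit:
{"op": "step_arm", "data": {"commands": [-0.008,0,0.02,0,0,0,-0.008,0,0.06,0,0,0,-0.008,0,0.1,0,0,0,-0.008,0,0.125,0,0,0,-0.008,0,0.136,0,0,0,-0.008,0,0.14,0,0,0,-0.008,0,0.14,0,0,0,-0.008,0,0.14,0,0,0,-0.008,0,0.14,0,0,0,-0.008,0,0.14,0,0,0]}}

```text
t: 24.1
tcp_pos: [0.5018, 0.215, -0.0167]
tool_rot: [0.707, 0.707, 0.001, 0.001]
force: [-0.7, 0.2, 0.0]
finger_gap: 0.481
gripper_force: 0.0
```

Emit:
{"op": "step_arm", "data": {"commands": [0,0,0,0,0,0,0,0,0,0,0,0,0,0,0,0,0,0,0,0,0,0,0,0,0,0,0,0,0,0,0,0,0,0,0,0,0,0,0,0,0,0,0,0,-0.005,0,0,0,0,0,-0.05,0,0,0,0,0,-0.1,0,0,0], "jaw": 0}}

```text
t: 25.1
tcp_pos: [0.4991, 0.2144, 0.0813]
tool_rot: [0.707, 0.707, -0.003, -0.002]
force: [0.3, 1.4, 0.8]
finger_gap: 0.278
gripper_force: 24.7
```

Emit:
{"op": "step_arm", "data": {"commands": [0,0,-0.04,0,0,0,-0.03,0.01,-0.04,0,0,0,-0.08,0.02,-0.04,0,0,0,-0.13,0.03,-0.04,0,0,0,-0.18,0.038,-0.04,0,0,0,-0.23,0.038,-0.04,0,0,0,-0.28,0.038,-0.04,0,0,0,-0.33,0.038,-0.04,0,0,0,-0.38,0.038,-0.04,0,0,0,-0.42,0.038,-0.04,0,0,0]}}

```text
t: 26.1
tcp_pos: [0.5386, -0.2079, 0.1223]
tool_rot: [0.708, 0.707, -0.0, 0.0]
force: [0.4, -0.2, -0.7]
finger_gap: 0.278
gripper_force: 24.7
```

Emit:
{"op": "step_arm", "data": {"commands": [-0.05,0,0,0,0,0,-0.1,0,0,0,0,0,-0.13,0,0,0,0,0,-0.138,0,0.01,0,0,0,-0.14,0,0.035,0,0,0,-0.14,0,0.055,0,0,0,-0.14,0,0.066,0,0,0,-0.14,0,0.067,0,0,0,-0.14,0,0.067,0,0,0,-0.14,0,0.067,0,0,0]}}

```text
t: 27.1
tcp_pos: [0.5398, -0.3452, 0.0562]
tool_rot: [0.707, 0.707, 0.0, 0.001]
force: [-0.7, 0.1, -0.5]
finger_gap: 0.277
gripper_force: 24.7
```

Emit:
{"op": "step_arm", "data": {"commands": [0,0,0,0,0,0,0,0,0,0,0,0,0,0,0,0,0,0,0,0,0,0,0,0,0,0,0,0,0,0,0,0,-0.02,0,0,0,0,0,-0.06,0,0,0,0.04,0.01,-0.067,0,0,0,0.09,0.03,-0.067,0,0,0,0.13,0.05,-0.067,0,0,0], "jaw": 48}}

```text
t: 28.1
tcp_pos: [0.589, -0.2143, 0.123]
tool_rot: [0.708, 0.706, 0.0, 0.0]
force: [0.3, 0.1, -0.1]
finger_gap: 0.479
gripper_force: 0.0
```

Run:
```python
from h import *
d=cam("wrist"); im=d["pixels"]; s=manip.sense(); print(s["t"],np.round(s["tcp_pos"],4))
print("exp",proj(d,[.61,-.159,.018]).round(0))
for th in(45,60):
  m=((im.max(2)<th)*255).astype(np.uint8)
  for c in blobs(m,None,1500):
    p=cast(d,c[:,0],.018); (x,y),r=cv2.minEnclosingCircle((p*1000).astype(np.float32)); print("w",th,cen(c).round(1),cv2.boundingRect(c),(cast(d,cen(c),.014)*1000).round(1),round(x,1),round(y,1),round(2*r,1))
cv2.imwrite("pics/w6.png",im)
d=cam("top"); im=d["pixels"]
for c in blobs(brown(im),(470,190,530,260),5): print("top",cen(c).round(1),cv2.boundingRect(c),cv2.contourArea(c))
for c in blobs(brown(im),(128,215,220,345)): print("tray",cen(c).round(1))
```

```text
28.15 [ 0.5919 -0.206   0.1227]
exp [[360. 150.]]
w 45 [333.1 426.7] (27, 307, 607, 173) [[ 592.3 -391.6]] 590.1 -446.2 538.2
w 45 [365.7 147.7] (316, 98, 94, 96) [[ 614.  -158.3]] 611.5 -157.8 62.1
w 45 [ 58.4 176.1] (0, 88, 134, 173) [[ 405.3 -176.7]] 398.1 -181.1 124.5
w 60 [330.1 426.6] (26, 307, 608, 173) [[ 589.8 -391.6]] 589.7 -446.2 539.1
w 60 [362.3 146.2] (315, 98, 95, 97) [[ 611.7 -157.3]] 611.2 -157.8 62.8
w 60 [ 58.5 176.3] (0, 88, 134, 173) [[ 405.3 -176.8]] 398.1 -181.1 124.5
```

View pics/w6.png

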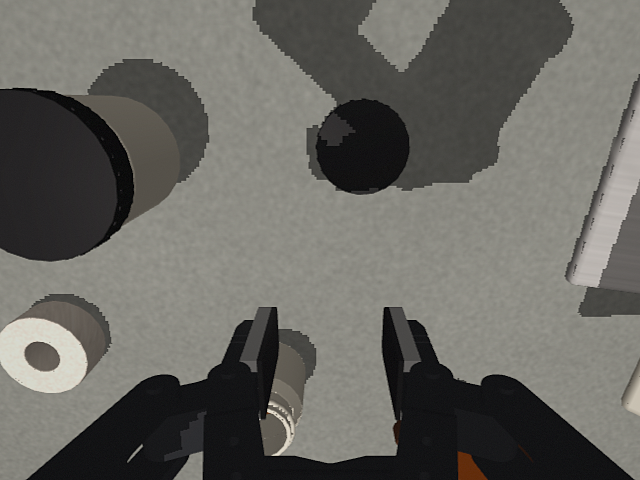

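The small cap is at (362,146), which casts to (0.611, -0.158), diameter 62 as expected. The tub stands at the lower left, partly hidden by the finger. Moving above the cap, fully open.

Emit:
{"op": "step_arm", "data": {"commands": [0.04,0.02,0,0,0,0,0.052,0.02,0.02,0,0,0,0.052,0.02,0.05,0,0,0,0.052,0.02,0.073,0,0,0,0.052,0.02,0.073,0,0,0,0.052,0.02,0.073,0,0,0,0.052,0.02,0.073,0,0,0,0.052,0.02,0.073,0,0,0,0.052,0.02,0.073,0,0,0,0.052,0.02,0.073,0,0,0], "jaw": 100}}

```text
t: 29.2
tcp_pos: [0.6094, -0.1635, 0.05]
tool_rot: [0.707, 0.707, 0.0, 0.001]
force: [-0.6, -1.1, -0.5]
finger_gap: 1.006
gripper_force: 0.0
```

Run:
```python
from h import *
d=cam("wrist"); im=d["pixels"]; s=manip.sense(); print(s["t"],np.round(s["tcp_pos"],4),s["finger_gap"])
print("exp",proj(d,[[.611,-.158,.018],[.58,-.158,.018],[.642,-.158,.018],[.611,-.127,.018]]).round(0).tolist())
m=((im.max(2)<60)*255).astype(np.uint8)
for v in range(190,300,15):
    r=np.where(m[v])[0]; r=np.split(r,np.where(np.diff(r)>3)[0]+1); print(v,[(int(a[0]),int(a[-1])) for a in r if len(a)>5])
col=np.where(m[:,330])[0]; print("col",col[:1])
d=cam("top"); im=d["pixels"]; h=cv2.cvtColor(im,cv2.COLOR_BGR2HSV)
b=((h[...,0]<20)&(h[...,1]>90)).astype(np.uint8)*255
for roi in((470,195,520,255),(128,215,220,345)):
  for c in blobs(b,roi,8): print("brown",cen(c).round(1),cv2.contourArea(c))
```

```text
29.25 [ 0.6092 -0.1634  0.0498] 0.9977417144219215
exp [[331.0, 261.0], [273.0, 261.0], [390.0, 261.0], [331.0, 204.0]]
190 []
205 [(303, 362)]
220 [(288, 295), (299, 377)]
235 [(279, 384)]
250 [(277, 390)]
265 [(276, 389)]
280 [(281, 385)]
295 [(291, 375)]
col [198]
```

Emit:
{"op": "step_arm", "data": {"commands": [0.006,0.003,0.02,0,0,0,0.006,0.003,0.045,0,0,0,0.006,0.003,0.06,0,0,0,0.006,0.003,0.067,0,0,0,0.006,0.003,0.07,0,0,0,0.006,0.003,0.07,0,0,0,0.006,0.003,0.07,0,0,0,0.006,0.003,0.07,0,0,0,0.006,0.003,0.07,0,0,0,0.006,0.003,0.07,0,0,0]}}

```text
t: 30.3
tcp_pos: [0.6123, -0.1574, -0.0203]
tool_rot: [0.707, 0.707, 0.0, 0.0]
force: [-0.3, -0.2, -0.7]
finger_gap: 0.999
gripper_force: 0.0
```

Emit:
{"op": "step_arm", "data": {"commands": [0,0,0,0,0,0,0,0,0,0,0,0,0,0,0,0,0,0,0,0,0,0,0,0,0,0,0,0,0,0,0,0,0,0,0,0,0,0,0,0,0,0,0,0,0,0,0,0,0,0,0,0,0,0,0,0,0,0,0,0], "jaw": 40, "grip_force": 50}}

```text
t: 31.3
tcp_pos: [0.6121, -0.1572, -0.0199]
tool_rot: [0.707, 0.707, 0.0, 0.0]
force: [-1.9, -0.2, 6.1]
finger_gap: 0.698
gripper_force: 53.2
```

Run:
```python
from h import *
s=manip.sense(); print(s["t"],np.round(s["tcp_pos"],4),s["finger_gap"])
d=cam("scene"); im=d["pixels"]
for c in blobs(brown(im),(350,190,470,265),8): print("tray",cen(c).round(1),cv2.contourArea(c))
for c in blobs(brown(im),(130,280,220,360),8): print("tubarea",cen(c).round(1),cv2.contourArea(c))
d=cam("wrist"); im=d["pixels"]; m=((im.max(2)<60)*255).astype(np.uint8)
for v in range(190,360,10):
    r=np.where(m[v])[0]; r=np.split(r,np.where(np.diff(r)>3)[0]+1); print(v,[(int(a[0]),int(a[-1])) for a in r if len(a)>5])
```

```text
31.3 [ 0.6121 -0.1572 -0.0199] 0.6983910907730413
tray [413.2 245.4] 73.5
tray [377.  218.9] 40.0
tray [398.9 209.4] 44.0
tubarea [160.2 346. ] 490.5
190 []
200 []
210 []
220 []
230 []
240 []
250 []
260 [(300, 361)]
270 [(282, 378)]
280 [(270, 389)]
290 [(262, 397)]
300 [(258, 402)]
310 [(254, 405)]
320 [(242, 418)]
330 [(211, 222), (238, 422), (438, 449)]
340 [(205, 217), (234, 426), (442, 455)]
350 [(199, 213), (230, 268), (273, 430), (447, 460)]
```

Emit:
{"op": "step_arm", "data": {"commands": [0,0,-0.01,0,0,0,0,0,-0.05,0,0,0,0,0,-0.1,0,0,0,0,-0.01,-0.15,0,0,0,-0.04,-0.03,-0.15,0,0,0,-0.09,-0.05,-0.15,0,0,0,-0.14,-0.07,-0.15,0,0,0,-0.19,-0.073,-0.15,0,0,0,-0.23,-0.073,-0.15,0,0,0,-0.26,-0.073,-0.15,0,0,0]}}

```text
t: 32.4
tcp_pos: [0.5382, -0.4214, 0.1299]
tool_rot: [0.708, 0.706, -0.0, 0.001]
force: [0.4, 0.0, 0.3]
finger_gap: 0.694
gripper_force: 54.4
```

Emit:
{"op": "step_arm", "data": {"commands": [-0.01,0,0,0,0,0,-0.013,0,0,0,0,0,-0.013,0,0,0,0,0,-0.013,0,0,0,0,0,-0.013,0,0,0,0,0,-0.013,0,0,0,0,0,-0.013,0,0,0,0,0,-0.013,0,0,0,0,0,-0.013,0,0,0,0,0,-0.013,0,0,0,0,0]}}

```text
t: 33.4
tcp_pos: [0.539, -0.4302, 0.1292]
tool_rot: [0.707, 0.707, 0.0, -0.0]
force: [-1.0, -0.2, -0.7]
finger_gap: 0.693
gripper_force: 54.4
```

Run:
```python
from h import *
d=cam("wrist"); im=d["pixels"]; s=manip.sense(); print(s["t"],np.round(s["tcp_pos"],4),s["finger_gap"],s["gripper_force"])
print("exp mouth",proj(d,[[.539,-.346,.07],[.563,-.346,.07],[.539,-.322,.07],[.539,-.37,.07]]).round(0).tolist())
u0,v0=proj(d,[.539,-.346,.07])[0].astype(int)
a=im.min(2).astype(int)
for v in range(max(v0-66,0),v0+66,6): print(v," ".join(f"{x:3d}" for x in a[v,u0-66:u0+67:4]))
for th in(30,45):
  m=((im.max(2)<th)*255).astype(np.uint8); print("cap top rows",[(v,[int(x) for x in np.where(m[v,200:460])[0][[0,-1]]+200]) for v in range(230,300,10) if m[v,200:460].any()])
h=cv2.cvtColor(im,cv2.COLOR_BGR2HSV)
b=((h[...,0]<20)&(h[...,1]>90)&(h[...,2]>20)).astype(np.uint8)*255
for c in blobs(b,(u0-60,max(v0-60,0),u0+60,v0+60),8): print("brown",cen(c).round(1),cv2.boundingRect(c),cv2.contourArea(c))
```

```text
33.45 [ 0.5389 -0.4303  0.1292] 0.6912977580991927 54.37387039186433
exp mouth [[328.0, 104.0], [374.0, 104.0], [328.0, 54.0], [328.0, 150.0]]
37 147 143 145 149 141 142 140 144 146 142 144 140 144 141 141 149  76  76  75  72  74  76  74  78  80  82  80  81  83  83  84  84  82  75
43 144 144 145 143 143 143 143 140 143 143 144 139 139 138 146  63  69  74  74  72  72  73  77  76  78  79  77  78  80  80  83  84  83  81
49 142 141 145 144 143 146 149 145 139 144 145 144 121 112 110 117 116 115 114 109 116 103  73  77  78  77  79  80  77  79  83  83  83  82
55 139 147 142 140 139 145 145 146 144 138 171 115 125 112 128 126 126 128 129 128 115 124 120 112  76  76  76  76  80  81  84  85  82  81
61 149 145 142 144 142 145 145 142 176 187 103 127 122 106  79  89 120 104  82  78  89 122 128 118 118 115  74  79  80  81  82  79  80  81
67 147 144 142 149 143 148 148 165 211 216 227  78 123 124 237 219 219 220 107 114 124 125  80 117 127 126 112  71  78  80  80  82  82  84
73 147 146 146 143 143 142 166 209 217 118 100 124 124 124 227 236 129 128 129 125 124 124 124  99  93 124 115 110  73  77 
[... 1636 characters left out ...]
213 214  96  96  76  79  78  75  73  78  79  79  77  73
151 152 147 150 145 150 150 150 146 146 147 145  70  76  69 189 157 157 164 155  88  80  75  77  76  78  78  79  80  77  80  77  79  80  75
157 146 146 147 148 146 153 151 148 149 149 146  69  77  77  77  78  75  76  74  78  76  77  79  78  75  79  78  73  76  78  79  76  79  76
163 147 151 147 147 152 148 146 148 149 145 149  70  78  79  79  80  77  80  77  78  80  80  77  76  78  78  76  75  75  74  77  78  79  79
cap top rows [(260, [301, 361]), (270, [283, 378]), (280, [271, 388]), (290, [263, 397])]
cap top rows [(260, [301, 361]), (270, [283, 378]), (280, [271, 389]), (290, [263, 397])]
brown [331.9  98.4] (309, 74, 48, 50) 1674.0
```

Run:
```python
from h import *
from scipy.optimize import least_squares
def fit(P,R=None):
    A=np.c_[2*P,np.ones(len(P))]; s=np.linalg.lstsq(A,(P**2).sum(1),rcond=None)[0]
    o=[("free",s[:2].round(4),round(float(np.sqrt(s[2]+s[:2]@s[:2])),4))]
    if R: r=least_squares(lambda c:np.hypot(*(P-c).T)-R,s[:2],loss="soft_l1",f_scale=.001); o.append(("R",r.x.round(4),np.abs(r.fun).max().round(4)))
    return o
d=cam("wrist"); im=d["pixels"]; t=np.array(manip.sense()["tcp_pos"]); print(t.round(4))
m=(im.max(2)<45)
pts=[(u,np.where(m[200:330,u])[0][0]+200) for u in range(285,376,5) if m[200:330,u].any()]
print("cap",fit(cast(d,pts,t[2]+.020),.031))
g=cv2.GaussianBlur(im,(3,3),0).min(2).astype(int); c0=np.array([328.5,100])
inn=[];out=[]
for th in np.radians(range(0,360,6)):
    e=np.array([np.cos(th),np.sin(th)])
    rs=np.arange(28,46,.5); v=[im.min(2)[tuple((c0+r*e).round().astype(int)[::-1])] for r in rs]; inn.append(c0+rs[int(np.argmin(v))]*e)
h=cv2.cvtColor(im,cv2.COLOR_BGR2HSV)
out=[]
for th in np.radians(range(120,240,6)):   # lit side, bright body edge vs counter
    e=np.array([np.cos(th),np.sin(th)]); rs=np.arange(40,62,.5); v=np.array([im.min(2)[tuple((c0+r*e).round().astype(int)[::-1])] for r in rs]); k=np.where(v>163)[0]
    if len(k): out.append(c0+rs[k[-1]]*e)
print("ring@.07",fit(cast(d,inn,.07)),"n",len(inn)); print("body",fit(cast(d,out,.046),.030))
```

```text
[ 0.5389 -0.4302  0.1292]
cap [('free', array([ 0.5397, -0.4312]), 0.0302), ('R', array([ 0.5397, -0.432 ]), np.float64(0.0004))]
ring@.07 [('free', array([ 0.5386, -0.3444]), 0.0198)] n 60
body [('free', array([ 0.5376, -0.3446]), 0.0283), ('R', array([ 0.5396, -0.3445]), np.float64(0.0012))]
```

Emit:
{"op": "step_arm", "data": {"commands": [0.04,0,0,0,0,0,0.075,-0.001,0,0,0,0,0.0875,-0.001,0,0,0,0,0.0875,-0.001,0.03,0,0,0,0.0875,-0.001,0.055,0,0,0,0.0875,-0.001,0.07,0,0,0,0.0875,-0.001,0.073,0,0,0,0.0875,-0.001,0.073,0,0,0,0.0875,-0.001,0.073,0,0,0,0.0875,-0.001,0.073,0,0,0]}}

```text
t: 34.5
tcp_pos: [0.5388, -0.3436, 0.0575]
tool_rot: [0.707, 0.707, 0.0, 0.001]
force: [1.3, -0.7, 0.0]
finger_gap: 0.692
gripper_force: 54.4
```

Emit:
{"op": "step_arm", "data": {"commands": [0,0,0.002,0,0,0,0,0,0.004,0,0,0,0,0,0.006,0,0,0,0,0,0.008,0,0,0,0,0,0.01,0,0,0,0,0,0.011,0,0,0,0,0,0.012,0,0,0,0,0,0.012,0,0,0,0,0,0.012,0,0,0,0,0,0.012,0,0,0]}}

```text
t: 35.5
tcp_pos: [0.538, -0.3427, 0.0443]
tool_rot: [0.707, 0.707, -0.0, 0.0]
force: [0.9, -0.2, -0.5]
finger_gap: 0.694
gripper_force: 54.4
```

Emit:
{"op": "step_arm", "data": {"commands": [0,0,0.0005,0,0,0,0,0,0.001,0,0,0,0,0,0.0015,0,0,0,0,0,0.002,0,0,0,0,0,0.0025,0,0,0,0,0,0.003,0,0,0,0,0,0.0035,0,0,0,0,0,0.004,0,0,0,0,0,0.004,0,0,0,0,0,0.004,0,0,0]}}

```text
t: 36.5
tcp_pos: [0.5384, -0.3433, 0.0414]
tool_rot: [0.707, 0.707, -0.0, 0.001]
force: [0.0, -0.7, 5.3]
finger_gap: 0.692
gripper_force: 55.0
```

Emit:
{"op": "step_arm", "data": {"commands": [0,0,0.0005,0,0,0,0,0,0.001,0,0,0,0,0,0.0015,0,0,0,0,0,0.002,0,0,0,0,0,0.0025,0,0,0,0,0,0.003,0,0,0,0,0,0.0035,0,0,0,0,0,0.004,0,0,0,0,0,0.004,0,0,0,0,0,0.004,0,0,0]}}

```text
t: 37.5
tcp_pos: [0.5376, -0.3422, 0.0355]
tool_rot: [0.707, 0.707, -0.0, -0.001]
force: [1.0, 0.1, -2.3]
finger_gap: 0.692
gripper_force: 54.8
```

Emit:
{"op": "step_arm", "data": {"commands": [0,0,0.0003,0,0,0,0,0,0.0006,0,0,0,0,0,0.0009,0,0,0,0,0,0.0012,0,0,0,0,0,0.0015,0,0,0,0,0,0.0018,0,0,0,0,0,0.002,0,0,0,0,0,0.002,0,0,0,0,0,0.002,0,0,0,0,0,0.002,0,0,0]}}

```text
t: 38.5
tcp_pos: [0.5379, -0.3427, 0.0353]
tool_rot: [0.707, 0.707, -0.0, 0.0]
force: [-2.0, 1.5, 6.4]
finger_gap: 0.699
gripper_force: 55.6
```

Emit:
{"op": "step_arm", "data": {"commands": [0,0,0.0003,0,0,0,0,0,0.0006,0,0,0,0,0,0.0009,0,0,0,0,0,0.0012,0,0,0,0,0,0.0012,0,0,0,0,0,0.0012,0,0,0,0,0,0.0012,0,0,0,0,0,0.0012,0,0,0,0,0,0.0012,0,0,0,0,0,0.0012,0,0,0]}}

```text
t: 39.5
tcp_pos: [0.5379, -0.3427, 0.0352]
tool_rot: [0.707, 0.707, -0.0, 0.0]
force: [-3.7, 3.3, 11.3]
finger_gap: 0.693
gripper_force: 56.1
```

Run:
```python
from h import *
f=[]
for i in range(6):
    d=cam("wrist"); s=manip.sense(); f.append(np.round(s["force"],1).tolist())
print(f,np.round(s["tcp_pos"],4),s["ft_torque"])
im=d["pixels"]; m=(im.max(2)<45); t=s["tcp_pos"]
pts=[(u,np.where(m[200:330,u])[0][0]+200) for u in range(285,376,15) if m[200:330,u].any()]; print(pts)
# scene: cap/tub vertical extents vs expected
d=cam("scene"); im=d["pixels"]; print(proj(d,[[.539,-.3445,z] for z in(0,.055,.073)]).round(1).tolist())
k=(im.max(2)<50); print([(u,[int(x) for x in np.where(k[280:345,u])[0][[0,-1]]+280]) for u in range(160,196,3) if k[280:345,u].any()])
```

```text
[[-3.6, 2.4, 11.7], [-3.5, 2.1, 12.2], [-3.2, 2.8, 11.2], [-3.6, 1.9, 11.3], [-4.1, 2.8, 12.3], [-3.6, 2.1, 12.3]] [ 0.5379 -0.3427  0.0352] [ 0.39130128  0.73159793 -0.00078994]
[(285, np.int64(268)), (300, np.int64(260)), (315, np.int64(256)), (330, np.int64(254)), (345, np.int64(256)), (360, np.int64(260)), (375, np.int64(268))]
[[179.1, 332.0], [174.4, 311.3], [172.8, 304.3]]
[(160, [280, 318]), (163, [280, 320]), (166, [280, 321]), (169, [280, 322]), (172, [287, 321]), (175, [288, 321]), (178, [293, 320]), (181, [285, 316]), (184, [288, 315]), (187, [300, 314])]
```

The force dropped at the click, and the cap then went solid with its centre at about 64.2 mm. The push holds steady at about 12 N, so I'm handing in.

```bash
python3 -c "
from station import manip
print(manip.sign_off())"
```

```text
the job is handed in; nothing more can be done
None
```

Handed in: three round lozenges are in the tub; the fourth and both bars stayed on the tray. The cap clicked on and is home by measurement (centre about 64 mm up), still gripped and pushed down with about 12 N; sign-off gave no verdict.

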